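# Tip the stud tray on the bench stake

## Task

Pick up the white tray of brass studs, stand its green corner on the padded top of the bench stake, and keep the tray tilted down towards that corner so that all five studs slide together into it, none spilled. Finish while still holding the tray tilted there, carried only by the gripper and the pad; do not let go. Leave the hammer, the dye jar and the wooden block where they are.

Things in the scene. Friction and masses are not known exactly. Their poses are not given: they have to be found in the camera images.
- tray: open white plastic tray with a carrying bar, 170 (x) x 120 (y) x 40 mm high to the rim, walls and floor 4 mm thick, about 300 g, loose on the bench. Origin: centre of its underside; x along its length, z up. The corner at x = -85, y = -60 mm is green
- bar_mid (a point): middle of the tray's wooden carrying bar, at tray x = 0, y = 0, z = 80 mm. The bar runs along the tray's x axis over the mouth, between steel uprights at the end walls: 162 mm long, 14 mm wide (y), 20 mm high (70 to 90 mm above the underside); it can be gripped from above across its width
- green_corner (a point): the green corner of the tray: its outermost point on the underside, at tray x = -85, y = -60, z = 0 mm
- pocket (a point): the same green corner inside the tray, where the floor meets the two walls: tray x = -81, y = -56, z = 4 mm
- stud0: one of five identical polished brass dome-head studs, 18 mm diameter, 9.5 mm high, 14 g, lying loose in the tray; origin at the centre of its flat underside. Slick: on the tray floor they begin to slide at about 8 degrees of tilt, and slide along the walls into a corner from about 20 degrees
- stud1: one of five identical polished brass dome-head studs, 18 mm diameter, 9.5 mm high, 14 g, lying loose in the tray; origin at the centre of its flat underside. Slick: on the tray floor they begin to slide at about 8 degrees of tilt, and slide along the walls into a corner from about 20 degrees
- stud2: one of five identical polished brass dome-head studs, 18 mm diameter, 9.5 mm high, 14 g, lying loose in the tray; origin at the centre of its flat underside. Slick: on the tray floor they begin to slide at about 8 degrees of tilt, and slide along the walls into a corner from about 20 degrees
- stud3: one of five identical polished brass dome-head studs, 18 mm diameter, 9.5 mm high, 14 g, lying loose in the tray; origin at the centre of its flat underside. Slick: on the tray floor they begin to slide at about 8 degrees of tilt, and slide along the walls into a corner from about 20 degrees
- stud4: one of five identical polished brass dome-head studs, 18 mm diameter, 9.5 mm high, 14 g, lying loose in the tray; origin at the centre of its flat underside. Slick: on the tray floor they begin to slide at about 8 degrees of tilt, and slide along the walls into a corner from about 20 degrees
- stake: bench stake fixed to the bench: dark wooden foot 90 x 90 x 28 mm, steel column 30 mm in diameter, round brown cork pad 48 mm in diameter and 9 mm thick on top, 75 mm high overall. Rigid. Origin: centre of the underside of the foot, z up
- pad_top (a point): centre of the stake's padded top face, 75 mm above the bench
- hammer: bystander: hammer with a brown handle and steel head lying on its side, 260 mm long, 26 mm high; origin near its middle, on the underside, x towards the head
- dye_jar: bystander: green glass jar with a pale label and a black cap, 56 mm diameter, 85 mm high; origin at the centre of its underside
- slicker: bystander: light wooden block 75 x 45 x 30 mm with a steel strip on top, 36 mm high overall; origin at the centre of its underside
Mind the look-alikes: they are no part of the job. There is more than one size of the tray; the one meant has the size given above.

How it is judged:
By the outcome, as a careful person would: the job done as asked, in the order asked, and still so for the second after the job is handed in, while the arm keeps its last pose, push and grip.
It also fails if it takes over 48 s, if anything falls off the work surface, if the arm or the gripper's body presses on something with over 40 N, if the wrist force passes 120 N, or if a joint passes its speed limit or range.

## Robot

A 6-joint arm with a two-finger parallel gripper is mounted at the origin on the work surface. World frame = base frame: x ahead of the robot, y to its left, z up, the work surface at z = 0. Lengths are in m, angles in rad, forces in N, time in s.
With the tool pointing down it reaches from about 0.35 to 0.85 m from the base axis. Payload 8.1 kg.
Tool frame: the origin (TCP) lies midway between the tips of the shut fingers; the grasp point (between the pads) lies 19 mm behind it; z points along the fingers, y is the line along which they close (so a half turn about z gives the same grasp; the last joint's range is limited). The gripper opens to 93 mm and grips with 3 to 60 N. Pads are 15 mm wide; open, the fingers measure 128 mm over their backs; the gripper's body (75 mm by 188 mm) begins 65 mm behind the grasp point.
Start: joints at [-1.204, 0.13, 1.488, -0, 1.523, -0.085], TCP at [0.262, -0.54, 0.219] pointing down, gripper open.
Joint ranges: [-2.96, 2.96], [-0.89, 2.26], [0.02, 2.5], [-1.34, 4.48], [0, 2.73], [-2.66, 2.66]. Speed limits (rad/s): [2.39, 2.39, 2.79, 3.14, 3.14, 3.14].

## Interface

Orientations are given as a unit quaternion [x, y, z, w].
In Python, from plant import * gives the robot as it stands. The module is installed in compiled form; this text tells all that it offers.
- The arm moves only by the tool carry_out, never from a script. Its argument "series" is a list that holds one entry, the list of rows, each a list of 7 numbers: the shift along the tool's x, y, z in m, then the turn, a rotation vector about the tool's x, y, z in rad, then the closure, from 0 (fully open) to 1 (shut). In form: [[[tx, ty, tz, rx, ry, rz, hand], ...]]. A call has exactly 5 rows; each row shifts and turns the commanded pose from where the row before left it, along the tool's axes as they then stand; what a row does not reach is not made up. A row lasts 1/8 s, in which the tool goes at most 62.5 mm and 10.7 degrees, less where a joint would pass 70% of its speed; a pose out of reach is approached as far as the arm can. A call with a gripper value outside its range is refused whole. The fingers move at their own pace and stop on an object; "grip_force" is the grip in N (left out, the last holds). Time passes only in rows, so rows that do not move let the fingers close, or fill a call up. It gives the time, the measured TCP pose, the force, the opening and the grip force at its end, in the units of the state.
- get_state(): the state, without advancing time (a new reading comes with each control period).
- camera(name): name is "scene" or "top" or "wrist"; returns a dict with "img" (384x512x3 uint8, red, green, blue), "K" (3x3 intrinsics, pixels), "position" and "attitude" of the camera in the world; the wrist camera has in their place "mount" (4x4, takes a point from camera to tool coordinates, whose origin is the TCP and whose axes are the flange's). Camera axes: x right, y down, z forward; pixel columns grow to the right and rows downward; lengths in m; the calibration is good to about 2 mm. A picture is of the moment at which its call begins: read the wrist's pose just before it. There is no depth.
- job_done(): hands the job in; it is judged then, once.
The state is a dict: "time": time; "joint_positions": joint angles; "joint_vel": joint speeds; "effort": joint torques, N m; "ee_pos": TCP position; "tcp_rot": TCP orientation; "force": force on the tool from outside, world axes, zero at the start; "wrist_torque": the same for the moment, N m; "opening": finger opening in m; "finger_force": force on a finger pad.
Only numpy, scipy, OpenCV 4.12 (cv2) and the standard library are available. Lean on these libraries where they do the work, as an engineer would, in place of code of your own. Each camera call takes 0.05 s, during which the arm holds its last target. There are 200 camera calls.

## Working session

There is one attempt and no reset: what is moved stays moved. The work goes in short steps, Python scripts to look and compute and a tool call to move; the robot and the scene stay as the last step left them, time stands still between calls to the robot, and variables do not carry over. Pictures are saved under pics/ and viewed, at most 10 in all, crops included, and the job is handed in when it is done.

Besides the shell and the picture viewer there is one more tool, called after "Emit:" by a JSON object that holds its "method" and its "body". carry_out: Moves the arm, as the interface text tells. Its arguments: {"type":"object","properties":{"series":{"type":"array","items":{"type":"array","items":{"type":"array","items":{"type":"number"}}}},"grip_force":{"type":"number"}},"required":["series"]}

```bash
mkdir -p pics; cat > h.py <<'E'
from plant import *
import numpy as np, cv2
from scipy.spatial.transform import Rotation as R
def save(n,f):
    c=camera(n); cv2.imwrite('pics/'+f,c['img'][:,:,::-1]); return c
def cam_pose(c,s=None):
    if 'mount' in c:
        T=np.eye(4);T[:3,:3]=R.from_quat(s['tcp_rot']).as_matrix();T[:3,3]=s['ee_pos'];M=T@np.array(c['mount']);return M[:3,:3],M[:3,3]
    a=np.array(c['attitude']); 
    return (a if a.shape==(3,3) else R.from_quat(a).as_matrix()),np.array(c['position'])
def ray(c,uv,z,s=None):
    A,p=cam_pose(c,s); d=A@np.linalg.solve(np.array(c['K']),[uv[0],uv[1],1]); return p+d*(z-p[2])/d[2]
def proj(c,P,s=None):
    A,p=cam_pose(c,s); q=np.array(c['K'])@(A.T@(np.array(P)-p)); return q[:2]/q[2]
E
python3 - <<'E'
from h import *
s=get_state();print(s)
a=save('top','top0.png');b=save('scene','scene0.png');
print(a['K'],a['position'],a['attitude'],b['position'])
E
```

```text
{'time': 0.0, 'joint_positions': array([-1.20441280e+00,  1.31195069e-01,  1.48926630e+00,  2.08391247e-05,
        1.52297283e+00, -8.53614568e-02]), 'joint_vel': array([-0.00026778, -0.00054385, -0.000336  ,  0.00044259, -0.00148485,
       -0.00016428]), 'effort': array([ 1.04515522e-03, -5.59831274e+01, -4.91765463e+01,  7.68682547e-02,
        3.54440894e-02, -1.52534649e-04]), 'ee_pos': array([ 0.26176868, -0.5392649 ,  0.21757431]), 'tcp_rot': array([ 9.74598778e-01,  2.23956186e-01, -1.18648845e-04, -9.13155935e-04]), 'force': array([-0.39968351,  0.44203103, -0.35818216]), 'wrist_torque': array([ 0.03257467, -0.00256758, -0.00160764]), 'finger_force': 0.0, 'opening': 0.09304350615266199}
[[361.05651101   0.         253.10051345]
 [  0.         361.05651101 192.14255331]
 [  0.           0.           1.        ]] [0.46408237 0.00869728 1.00497407] [-0.69871846  0.7151563  -0.01762345  0.00577805] [ 1.21888644 -0.30597759  1.28471687]
```

View pics/top0.png

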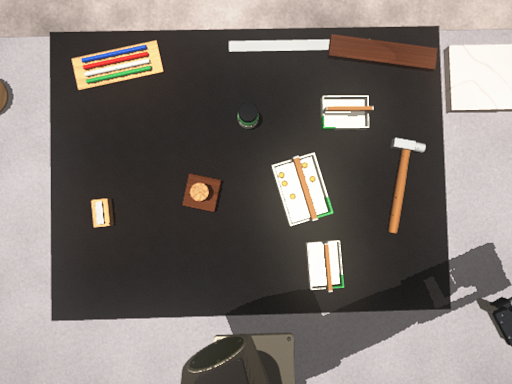

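View pics/scene0.png

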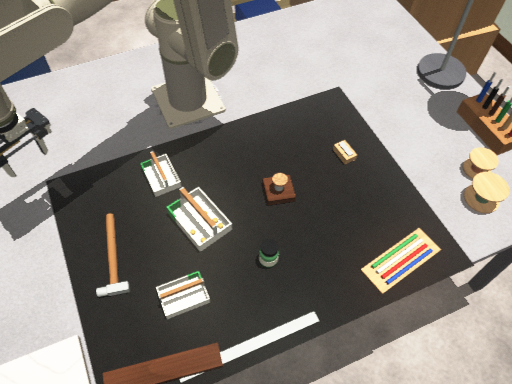

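Candidates: the large tray with studs at (302,190), and two small empty trays at (346,112) and (325,265). I choose the large one. Its green corner is at about (330,213). The stake pad is at (199,192), the jar at (248,117), the hammer at (402,185) and the block at (102,213).

```bash
python3 - <<'E'
from h import *
c=camera('top');im=c['img'];hsv=cv2.cvtColor(im,cv2.COLOR_RGB2HSV)
w=((hsv[...,2]>60)).astype(np.uint8)
m=np.zeros_like(w);m[145:232,262:340]=w[145:232,262:340]
n,l,st,_=cv2.connectedComponentsWithStats(m);k=1+np.argmax(st[1:,4]);pts=np.argwhere(l==k)[:,::-1].astype(np.float32)
# rim outline: rays at z=.04
box=cv2.boxPoints(cv2.minAreaRect(pts));print(box)
print('rim',[ray(c,b,.04)[:2].round(4) for b in box])
P=np.array([ray(c,b,.04)[:2] for b in box]);print(np.linalg.norm(P-np.roll(P,1,0),axis=1),P.mean(0))
br=((hsv[...,0]>5)&(hsv[...,0]<16)&(hsv[...,1]>120)&(hsv[...,2]>70)).astype(np.uint8)
b2=np.zeros_like(br);b2[145:232,262:340]=br[145:232,262:340]
n,l,st,_=cv2.connectedComponentsWithStats(b2);k=1+np.argmax(st[1:,4]);q=np.argwhere(l==k)[:,::-1].astype(np.float32)
Q=np.array([ray(c,b,.09)[:2] for b in cv2.boxPoints(cv2.minAreaRect(q))]);print('bar',Q,Q.mean(0))
g=((hsv[...,0]>40)&(hsv[...,0]<90)&(hsv[...,1]>100)&(hsv[...,2]>50)).astype(np.uint8);gp=np.argwhere(g[145:232,262:340])[:,::-1]+[262,145];print('green',ray(c,gp.mean(0),.04),gp.max(0),gp.min(0))
s=np.zeros_like(w);s[180:206,188:212]=1
pd=((hsv[...,2]>120)&(s>0)).astype(np.uint8);mo=cv2.moments(pd,True);uv=(mo['m10']/mo['m00'],mo['m01']/mo['m00']);print('pad',uv,mo['m00'],ray(c,uv,.075), 'exp area',np.pi*(.024*361/.93)**2)
cv2.imwrite('pics/crop1.png',cv2.resize(im[140:235,180:345,::-1],None,fx=4.5,fy=4.5,interpolation=cv2.INTER_CUBIC))
E
```

```text
[[262. 145.]
 [339. 145.]
 [339. 231.]
 [262. 231.]]
rim [array([ 0.622 , -0.0347]), array([ 0.6177, -0.2425]), array([ 0.3866, -0.2352]), array([ 0.3917, -0.0291])]
[0.23040564 0.20775961 0.23122216 0.20610973] [ 0.50448871 -0.13537609]
bar [[ 0.57613364 -0.10991118]
 [ 0.58027048 -0.12432924]
 [ 0.42798898 -0.16701868]
 [ 0.42393445 -0.15264992]] [ 0.50208189 -0.13847726]
green [ 0.44639644 -0.20473354  0.04      ] [332 217] [317 197]
pad (198.3, 192.6811320754717) 530.0 [0.49654476 0.13365756 0.075     ] exp area 272.65964367682017
```

View pics/crop1.png

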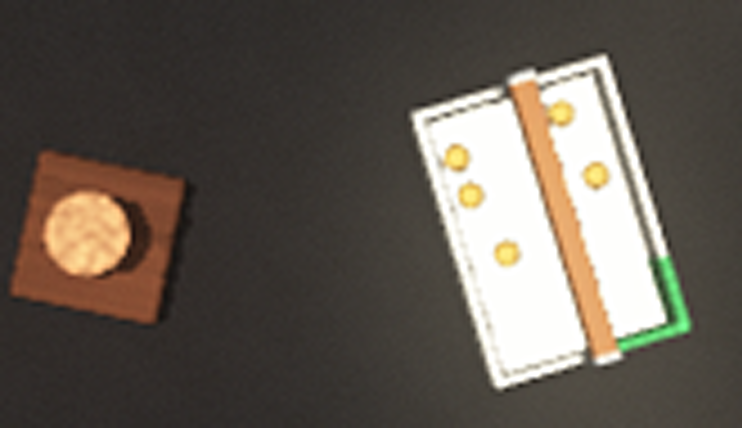

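The close crop shows the large tray with five studs and its green corner at near right. The measured bar length is about 158 mm (nominal 162), with yaw about 15.7°, and the pad circle is at full-image (199.3,191.8). Next I work out the approach.

```bash
cat >> h.py <<'E'
def down(yaw): return R.from_euler('z',yaw,degrees=True)*R.from_euler('x',180,degrees=True)
def delta(p,Rt):
    s=get_state();R0=R.from_quat(s['tcp_rot'])
    print('shift tool',(R0.inv().apply(np.array(p)-s['ee_pos'])).round(4),'turn',(R0.inv()*Rt).as_rotvec().round(4),'F',s['force'].round(2),'t',s['time'])
E
python3 - <<'E'
from h import *
c=camera('top');print('pad',ray(c,(199.3,191.8),.075))
delta([.502,-.138,.19],down(15.7))
E
```

```text
pad [0.49875218 0.13105109 0.075     ]
shift tool [ 0.3913 -0.2563  0.0283] turn [-0.0012  0.      0.1778] F [ 0.7   0.77 -0.73] t 0.2
```

Emit:
{"method": "carry_out", "body": {"series": [[[0.049,-0.032,0.0035,0,0,0,0],[0.049,-0.032,0.0035,0,0,0,0],[0.049,-0.032,0.0035,0,0,0,0],[0.049,-0.032,0.0035,0,0,0,0],[0.049,-0.032,0.0035,0,0,0,0]]], "grip_force": 50}}

```text
time: 0.82
ee_pos: [0.4131, -0.2871, 0.201]
tcp_rot: [0.975, 0.224, 0.0, 0.0]
force: [1.0, -0.5, -0.4]
opening: 0.0931
finger_force: 0.0
```

Emit:
{"method": "carry_out", "body": {"series": [[[0.049,-0.032,0.0035,0,0,0,0],[0.049,-0.032,0.0035,0,0,0,0],[0.049,-0.032,0.0035,0,0,0.089,0],[0,0,0,0,0,0.089,0],[0,0,0,0,0,0,0]]]}}

```text
time: 1.45
ee_pos: [0.5029, -0.1376, 0.1904]
tcp_rot: [0.99, 0.138, -0.0, -0.0]
force: [-0.2, 0.1, 0.4]
opening: 0.093
finger_force: 0.0
```

```bash
python3 - <<'E'
from h import *
delta([.502,-.138,.19],down(15.7))
s=get_state();c=save('wrist','w1.png');print(proj(c,[.502,-.138,.09],s),c['mount'])
E
```

```text
shift tool [-0.001   0.0001  0.0004] turn [-0.0002  0.0005  0.002 ] F [-0.22  0.05  0.37] t 1.45
[256.99785301 194.53831748] [[ 8.97994425e-04 -9.67209770e-01 -2.53977270e-01  7.01335418e-02]
 [ 9.99999443e-01  1.00946656e-03 -3.08578787e-04  2.41149606e-04]
 [ 5.54841980e-04 -2.53976852e-01  9.67210138e-01 -1.65464410e-01]
 [ 0.00000000e+00  0.00000000e+00  0.00000000e+00  1.00000000e+00]]
```

View pics/w1.png

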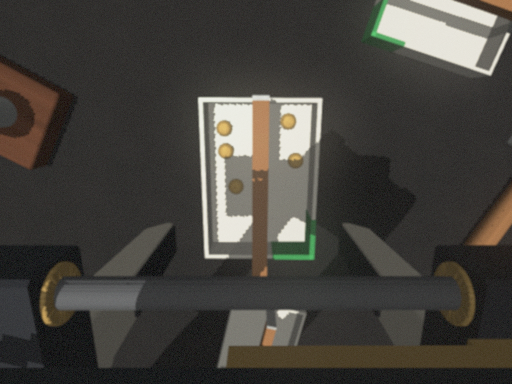

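The wrist view shows the bar vertical at u≈260–261, from v≈97 down. The tray rim runs u 199–321 at its far edge, v≈99, and the green corner is at (312,257). I check these against the model.

```bash
python3 - <<'E'
from h import *
s=get_state();c=camera('wrist')
for uv,z in [((199,99),.04),((321,99),.04),((206,259),.04),((314,259),.04),((261,103),.09),((260,240),.09)]:
    w=ray(c,uv,z,s); print(uv,w.round(4),'tray-frame est',(down(15.7).inv().apply(w-[.502,-.138,0])*[1,-1,-1]).round(4))
E
```

```text
(199, 99) [ 0.5657 -0.0621  0.04  ] tray-frame est [0.0819 0.0559 0.04  ]
(321, 99) [ 0.598  -0.1757  0.04  ] tray-frame est [ 0.0822 -0.0623  0.04  ]
(206, 259) [ 0.4024 -0.1082  0.04  ] tray-frame est [-0.0878  0.0556  0.04  ]
(314, 259) [ 0.4352 -0.2232  0.04  ] tray-frame est [-0.0874 -0.0639  0.04  ]
(261, 103) [ 0.5772 -0.1206  0.09  ] tray-frame est [ 0.0771 -0.0036  0.09  ]
(260, 240) [ 0.4611 -0.1531  0.09  ] tray-frame est [-0.0435 -0.0035  0.09  ]
```

Emit:
{"method": "carry_out", "body": {"series": [[[-0.004,0.0035,0.03,0,0,0,0],[0,0,0.035,0,0,0,0],[0,0,0.035,0,0,0,0],[0,0,0.02,0,0,0,0],[0,0,0.009,0,0,0,0]]]}}

```text
time: 2.17
ee_pos: [0.4987, -0.1434, 0.0603]
tcp_rot: [0.991, 0.136, -0.001, -0.001]
force: [-0.6, 0.5, 0.2]
opening: 0.0928
finger_force: 0.0
```

Emit:
{"method": "carry_out", "body": {"series": [[[0,0,0,0,0,0,1],[0,0,0,0,0,0,1],[0,0,0,0,0,0,1],[0,0,0,0,0,0,1],[0,0,0,0,0,0,1]]]}}

```text
time: 2.8
ee_pos: [0.5002, -0.1428, 0.0619]
tcp_rot: [0.991, 0.137, 0.0, 0.0]
force: [-0.3, -0.4, -0.6]
opening: 0.0473
finger_force: 0.0
```

Emit:
{"method": "carry_out", "body": {"series": [[[0,0,0,0,0,0,1],[0,0,0,0,0,0,1],[0,0,0,0,0,0,1],[0,0,0,0,0,0,1],[0,0,0,0,0,0,1]]]}}

```text
time: 3.42
ee_pos: [0.4999, -0.1425, 0.0616]
tcp_rot: [0.991, 0.136, -0.0, -0.0]
force: [-1.8, 2.9, 1.0]
opening: 0.0138
finger_force: 50.0
```

Emit:
{"method": "carry_out", "body": {"series": [[[0,0,-0.006,0,0,0,1],[0,0,-0.015,0,0,0,1],[0,0,-0.025,0,0,0,1],[0,0,-0.03,0,0,0,1],[0,0,-0.03,0,0,0,1]]]}}

```text
time: 4.05
ee_pos: [0.5, -0.1429, 0.1695]
tcp_rot: [0.991, 0.136, 0.0, 0.0]
force: [0.8, 0.0, -3.5]
opening: 0.0139
finger_force: 50.0
```

Emit:
{"method": "carry_out", "body": {"series": [[[0,0,-0.03,0,0,0,1],[0,0,-0.025,0,0,0,1],[0,0,-0.012,0,0,0,1],[0,0,-0.005,0,0,0,1],[0,0,0,0,0,0,1]]]}}

```text
time: 4.68
ee_pos: [0.4997, -0.1427, 0.2391]
tcp_rot: [0.991, 0.136, -0.0, -0.0]
force: [0.2, -0.2, -3.6]
opening: 0.0138
finger_force: 50.0
```

```bash
cat >> h.py <<'E'
PAD=np.array([.4988,.131,.075])
def target(th,yaw=15.7,h=0.,corner=np.array([-.085,-.060,0])):
    # tray rotation: yaw, then tilt about horizontal axis so (-1,-1) dir goes down
    ax=R.from_euler('z',yaw,degrees=True).apply(np.array([1,-1,0])/2**.5)
    Rt=R.from_rotvec(np.radians(th)*ax)*R.from_euler('z',yaw,degrees=True)
    c=Rt.apply(corner)
    if th>0: assert c[2]<0
    Rtool=Rt*R.from_euler('x',180,degrees=True)
    tcp_tray=np.array([0,0,.0615])
    return PAD+[0,0,h]-c+Rt.apply(tcp_tray),Rtool
E
python3 - <<'E'
from h import *
for th in (0,32):
    p,Rt=target(th,h=.05);print(th,p.round(4));delta(p,Rt)
s=get_state();print(s['opening'],s['finger_force'],s['joint_positions'])
c=save('wrist','w2.png')
E
```

```text
0 [0.5644 0.2118 0.1865]
shift tool [ 0.1581 -0.3238  0.0527] turn [-0.0005  0.0006 -0.0003] F [ 0.25 -0.17 -3.57] t 4.675
32 [0.5408 0.1698 0.2315]
shift tool [ 0.124  -0.2897  0.0077] turn [ 0.3945  0.3955 -0.0005] F [ 0.25 -0.17 -3.57] t 4.675
0.013796970555011246 49.99882757663727 [-3.76879034e-01 -9.51599703e-02  1.67925024e+00 -4.31484177e-07
  1.55825465e+00  9.20183515e-01]
```

View pics/w2.png

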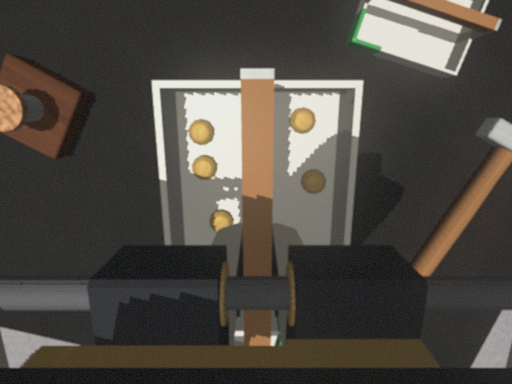

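Wrist view shows the tray level and square in the grip, with all five studs in it. The far rim corners are at (153,81) and (362,81). Next I carry it over above the stake.

Emit:
{"method": "carry_out", "body": {"series": [[[0.003,-0.007,0,0,0,0,1],[0.007,-0.016,0,0,0,0,1],[0.011,-0.026,0,0,0,0,1],[0.014,-0.033,0,0,0,0,1],[0.017,-0.039,0.001,0,0,0,1]]]}}

```text
time: 5.35
ee_pos: [0.5172, -0.0102, 0.2385]
tcp_rot: [0.991, 0.136, -0.0, -0.0]
force: [0.2, 0.1, -2.7]
opening: 0.0135
finger_force: 50.0
```

Emit:
{"method": "carry_out", "body": {"series": [[[0.018,-0.042,0.002,0,0,0,1],[0.017,-0.04,0.002,0,0,0,1],[0.014,-0.033,0.002,0,0,0,1],[0.011,-0.026,0.001,0,0,0,1],[0.008,-0.018,0,0,0,0,1]]]}}

```text
time: 5.98
ee_pos: [0.5392, 0.1616, 0.2312]
tcp_rot: [0.991, 0.137, -0.0, -0.0]
force: [0.2, -0.3, -3.5]
opening: 0.0137
finger_force: 50.0
```

Emit:
{"method": "carry_out", "body": {"series": [[[0.004,-0.01,0,0,0,0,1],[0,0,0,0.02,0.02,0,1],[0,0,0,0.04,0.04,0,1],[0,0,0,0.05,0.05,0,1],[0,0,0,0.05,0.05,0,1]]]}}

```text
time: 6.6
ee_pos: [0.5411, 0.1686, 0.2319]
tcp_rot: [0.984, 0.135, 0.07, -0.091]
force: [-0.5, 0.3, -3.8]
opening: 0.014
finger_force: 50.0
```

Emit:
{"method": "carry_out", "body": {"series": [[[0,0,0,0.05,0.05,0,1],[0,0,0,0.05,0.05,0,1],[0,0,0,0.05,0.05,0,1],[0,0,0,0.05,0.05,0,1],[0,0,0,0.035,0.035,0,1]]]}}

```text
time: 7.22
ee_pos: [0.5408, 0.1681, 0.2315]
tcp_rot: [0.952, 0.13, 0.168, -0.22]
force: [-0.5, -0.8, -4.6]
opening: 0.0134
finger_force: 50.0
```

```bash
python3 - <<'E'
from h import *
p,Rt=target(32,h=.05);delta(p,Rt)
s=get_state();print(s['joint_positions'].round(2))
c=camera('wrist');w=c['img'];t=save('top','t3.png')
b=camera('scene');cv2.imwrite('pics/sc3.png',cv2.resize(b['img'][120:260,180:360,::-1],None,fx=2.8,fy=2.8,interpolation=2))
cv2.imwrite('pics/w3.png',np.vstack([w[:,:,::-1][:330],cv2.resize(b['img'][110:260,170:370,::-1],(360,270))][:1]))
Rn=R.from_quat(s['tcp_rot'])
for q in [(.085,.06,.04),(.085,-.06,.04),(0.081,0,.09),(-.085,-.06,0),(-.085,-.06,.04)]:
    P=s['ee_pos']+Rn.apply([q[0],-q[1],.0615-q[2]]); print(q,P.round(4),'wrist',proj(c,P,s).round(1),'scene',proj(b,P).round(1),'top',proj(t,P).round(1))
E
```

```text
shift tool [ 0.0003 -0.0015  0.0008] turn [ 0.0006 -0.0031 -0.0017] F [-0.51 -0.82 -4.61] t 7.225
[-0.13 -0.29  1.97  0.54  1.28  1.06]
(0.085, 0.06, 0.04) [0.6045 0.245  0.2678] wrist [150.6  83.5] scene [339.5 153.7] top [129.9 138.1]
(0.085, -0.06, 0.04) [0.6431 0.1406 0.2228] wrist [362.4  83.5] scene [310.  186.6] top [184.7 123.3]
(0.081, 0, 0.09) [0.6071 0.169  0.2861] wrist [256.2  83.4] scene [316.  159.2] top [165.2 134.4]
(-0.085, -0.06, 0) [0.4989 0.1295 0.1249] wrist [329.  304.3] scene [280.5 169.1] top [197.2 191. ]
(-0.085, -0.06, 0.04) [0.4884 0.111  0.1588] wrist [341.6 338.3] scene [274.1 161.8] top [203.2 194.8]
```

View pics/w3.png

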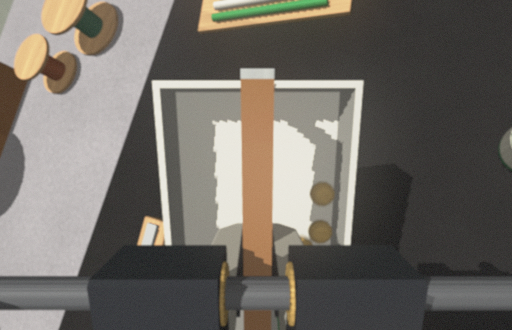

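View pics/sc3.png

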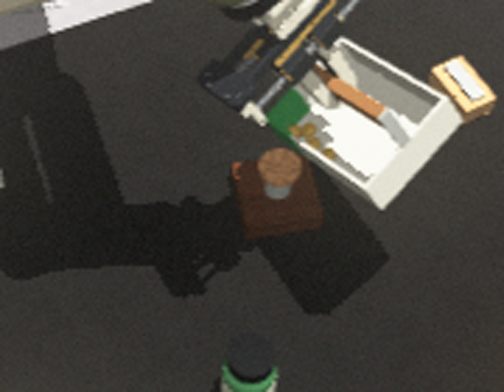

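The wrist view matches the model: predicted far rim corners (151,84) and (362,84), seen at (153,82) and (363,82). Two studs show on the right wall at (321,193) and (320,232), and the rest are nearer the corner. The scene crop shows the green corner over the pad side. Now I lower it.

Emit:
{"method": "carry_out", "body": {"series": [[[-0.0035,0.0025,0.0085,0,0,0,1],[-0.0038,0.0035,0.0085,0,0,0,1],[-0.0038,0.0038,0.0085,0,0,0,1],[-0.003,0.003,0.007,0,0,0,1],[-0.0015,0.0015,0.0034,0,0,0,1]]]}}

```text
time: 8.0
ee_pos: [0.5403, 0.1715, 0.1889]
tcp_rot: [0.952, 0.131, 0.166, -0.22]
force: [-1.4, -0.2, -3.2]
opening: 0.0135
finger_force: 50.0
```

Emit:
{"method": "carry_out", "body": {"series": [[[-0.0004,0.0004,0.0008,0,0,0,1],[-0.0004,0.0004,0.0008,0,0,0,1],[-0.0004,0.0004,0.0008,0,0,0,1],[0,0,0,0,0,0,1],[0,0,0,0,0,0,1]]]}}

```text
time: 8.62
ee_pos: [0.5407, 0.1712, 0.1872]
tcp_rot: [0.952, 0.131, 0.167, -0.22]
force: [0.4, 0.5, -3.3]
opening: 0.0137
finger_force: 50.0
```

```bash
python3 - <<'E'
from h import *
p,Rt=target(32,h=0);delta(p,Rt)
s=get_state();print(s['force'],s['wrist_torque'])
c=camera('wrist');t=camera('top');b=camera('scene')
cv2.imwrite('pics/c4.png',np.hstack([cv2.resize(x[:,:,::-1],(390,390),interpolation=2) for x in (t['img'][130:230,130:230],b['img'][130:220,240:330])]))
cv2.imwrite('pics/w4.png',c['img'][:,:,::-1])
Rn=R.from_quat(s['tcp_rot'])
for q in [(-.085,-.06,0),(-.085,-.06,.04),(-.081,-.056,.004)]:
    P=s['ee_pos']+Rn.apply([q[0],-q[1],.0615-q[2]]); print(q,P.round(4),'wrist',proj(c,P,s).round(1),'scene',proj(b,P).round(1),'top',proj(t,P).round(1))
E
```

```text
shift tool [-0.0023  0.0034  0.0042] turn [ 0.0001 -0.0004 -0.0001] F [ 0.35  0.47 -3.34] t 8.625
[ 0.35217248  0.47405274 -3.3448922 ] [-0.5605183   0.34114013  0.01916549]
(-0.085, -0.06, 0) [0.4987 0.1324 0.0807] wrist [329.  304.3] scene [280.3 177.1] top [198.5 191.8]
(-0.085, -0.06, 0.04) [0.4883 0.1139 0.1146] wrist [341.6 338.3] scene [274.1 170.1] top [204.2 195.3]
(-0.081, -0.056, 0.004) [0.5    0.1348 0.0871] wrist [325.5 302.9] scene [281.3 176. ] top [197.2 191.2]
```

View pics/c4.png

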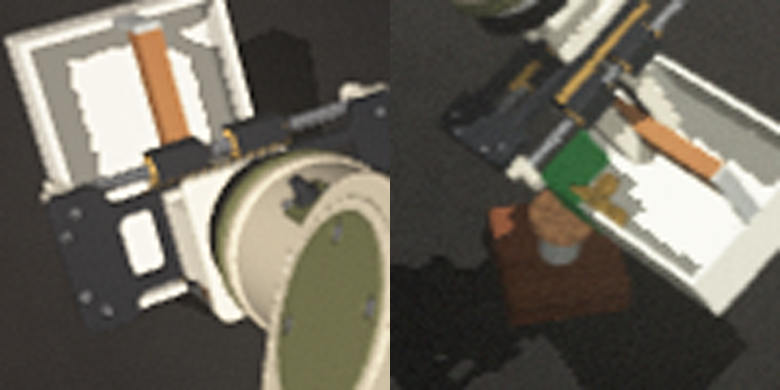

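The right panel shows the studs gathered together near the green corner at about (605,195). The model puts the corner 5.7 mm above the pad. I keep lowering until contact.

Emit:
{"method": "carry_out", "body": {"series": [[[-0.0004,0.0004,0.0008,0,0,0,1],[-0.0004,0.0004,0.0008,0,0,0,1],[-0.0004,0.0004,0.0008,0,0,0,1],[-0.0004,0.0004,0.0008,0,0,0,1],[0,0,0,0,0,0,1]]]}}

```text
time: 9.4
ee_pos: [0.5404, 0.171, 0.183]
tcp_rot: [0.952, 0.131, 0.166, -0.22]
force: [0.4, -0.4, -3.3]
opening: 0.0135
finger_force: 50.0
```

Emit:
{"method": "carry_out", "body": {"series": [[[-0.0004,0.0004,0.0008,0,0,0,1],[0,0,0,0,0,0,1],[-0.0004,0.0004,0.0008,0,0,0,1],[0,0,0,0,0,0,1],[0,0,0,0,0,0,1]]]}}

```text
time: 10.02
ee_pos: [0.5404, 0.1709, 0.1812]
tcp_rot: [0.952, 0.131, 0.167, -0.22]
force: [0.5, -0.5, -4.2]
opening: 0.0137
finger_force: 50.0
```

Not yet in contact; 1 mm steps with checks.

Emit:
{"method": "carry_out", "body": {"series": [[[-0.0004,0.0004,0.0008,0,0,0,1],[0,0,0,0,0,0,1],[0,0,0,0,0,0,1],[0,0,0,0,0,0,1],[0,0,0,0,0,0,1]]]}}

```text
time: 10.65
ee_pos: [0.5404, 0.1709, 0.1802]
tcp_rot: [0.952, 0.131, 0.167, -0.22]
force: [0.0, 0.3, -3.6]
opening: 0.014
finger_force: 50.0
```

Emit:
{"method": "carry_out", "body": {"series": [[[-0.0004,0.0004,0.0008,0,0,0,1],[0,0,0,0,0,0,1],[0,0,0,0,0,0,1],[0,0,0,0,0,0,1],[0,0,0,0,0,0,1]]]}}

```text
time: 11.28
ee_pos: [0.5406, 0.1708, 0.1795]
tcp_rot: [0.952, 0.131, 0.167, -0.22]
force: [0.5, 0.9, -1.2]
opening: 0.014
finger_force: 50.0
```

Contact has begun (Fz from −3.6 to −1.2). I press another 1 mm or so for a firm stand.

Emit:
{"method": "carry_out", "body": {"series": [[[-0.0004,0.0004,0.0008,0,0,0,1],[0,0,0,0,0,0,1],[0,0,0,0,0,0,1],[0,0,0,0,0,0,1],[0,0,0,0,0,0,1]]]}}

```text
time: 11.9
ee_pos: [0.5408, 0.1708, 0.1789]
tcp_rot: [0.952, 0.131, 0.167, -0.22]
force: [0.5, 2.3, 5.5]
opening: 0.0137
finger_force: 50.0
```

```bash
python3 - <<'E'
from h import *
s=get_state();print(s['force'],s['wrist_torque'],s['time'])
c=camera('wrist');b=camera('scene')
cv2.imwrite('pics/c5.png',np.hstack([cv2.resize(b['img'][140:220,245:325,::-1],(400,400),interpolation=2),cv2.resize(c['img'][60:330,130:380,::-1],(370,400))]))
Rn=R.from_quat(s['tcp_rot'])
for q in [(-.085,-.06,0),(-.085,-.06,.04),(-.081,-.056,.004),(-.03,-.056,.004),(-.081,0,.004)]:
    P=s['ee_pos']+Rn.apply([q[0],-q[1],.0615-q[2]]); print(q,P.round(4),'crop',((proj(b,P)-[245,140])*5).round(1))
E
```

```text
[0.48907324 2.28992909 5.54229234] [ 0.20303171 -0.10997365 -0.10207755] 11.9
(-0.085, -0.06, 0) [0.4989 0.1321 0.0723] crop [175.3 193.7]
(-0.085, -0.06, 0.04) [0.4885 0.1136 0.1062] crop [144.3 159.1]
(-0.081, -0.056, 0.004) [0.5002 0.1345 0.0787] crop [180.3 188.2]
(-0.03, -0.056, 0.004) [0.5466 0.1435 0.0979] crop [229.5 223.4]
(-0.081, 0, 0.004) [0.4821 0.1831 0.0997] crop [240.6 121.4]
```

View pics/c5.png

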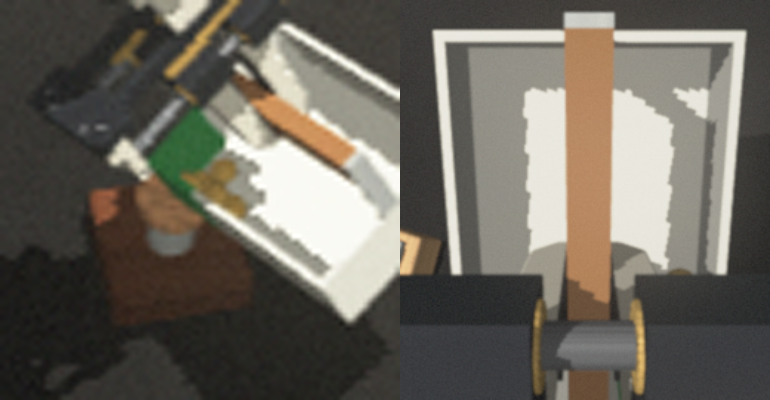

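The corner is on the pad, with about 9 N on it. The studs are in one blob beside the green corner, at left crop (190–245,165–215). I measure their extent in tray coordinates.

```bash
cat > m.py <<'E'
from h import *
s=get_state();Rn=R.from_quat(s['tcp_rot']);b=camera('scene');im=b['img'];hsv=cv2.cvtColor(im,cv2.COLOR_RGB2HSV)
roi=np.zeros(im.shape[:2],bool);roi[170:185,280:300]=1
m=roi&(hsv[...,0]>12)&(hsv[...,0]<30)&(hsv[...,1]>110)
A,p=cam_pose(b)
out={}
tr=lambda P:(Rn.inv().apply(P-s['ee_pos']))*[1,-1,-1]+[0,0,.0615]
o=tr(p);L=[]
for v,u in np.argwhere(m):
    P=p+A@np.linalg.solve(b['K'],[u,v,1]);d=tr(P)-o;q=o+d*(.011-o[2])/d[2];L.append(q[:2]*1000)
L=np.array(L);print('n',len(L),'range',L.min(0),L.max(0),s['force'],s['time'])
for y in range(int(L[:,1].min()//6*6),int(L[:,1].max())+6,6):
    k=L[(L[:,1]>=y)&(L[:,1]<y+6)];print(y,len(k),np.sort(k[:,0]).round().astype(int))
cv2.imwrite('pics/z.png',cv2.resize(im[160:200,265:315,::-1],(750,600),interpolation=2))
E
python3 m.py
```

```text
n 75 range [-78.69018691 -74.97239328] [-24.32086568 -26.88924654] [1.35014279 1.75876848 4.69741308] 12.0
-78 3 [-62 -59 -56]
-72 10 [-68 -65 -62 -59 -59 -56 -53 -53 -50 -47]
-66 5 [-71 -65 -55 -49 -43]
-60 0 []
-54 11 [-79 -73 -66 -63 -57 -51 -48 -45 -42 -36 -27]
-48 23 [-75 -72 -69 -69 -66 -63 -60 -60 -57 -54 -54 -51 -48 -45 -42 -39 -39 -36
 -33 -33 -30 -27 -24]
-42 10 [-72 -66 -66 -63 -60 -57 -56 -53 -51 -36]
-36 9 [-68 -65 -62 -62 -59 -56 -53 -53 -50]
-30 4 [-65 -62 -59 -56]
-24 0 []
```

View pics/z.png

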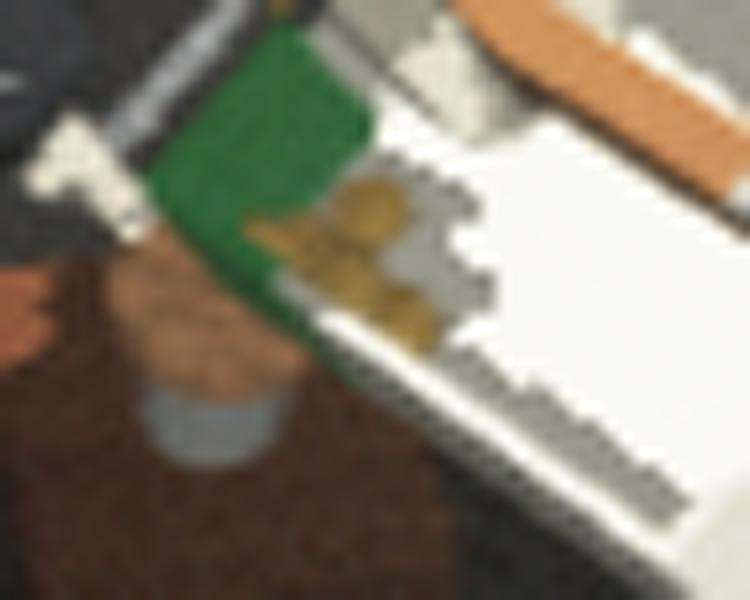

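```bash
cat >> m.py <<'E'
for x,y in [(-72,-47),(-54,-47),(-36,-47),(-63,-31.4),(-45,-31.4),(-72,-29),(-18,-47),(-72,-11)]:
    P=s['ee_pos']+Rn.apply([x/1e3,-y/1e3,.0615-.010]);print((x,y),((proj(b,P)-[265,160])*15).round())
    
k=cv2.cvtColor(im[160:200,265:315],cv2.COLOR_RGB2GRAY);print(k[11:26,14:32])
E
python3 m.py | tail -24
```

```text
-24 0 []
(-72, -47) [282. 235.]
(-54, -47) [334. 271.]
(-36, -47) [387. 309.]
(-63, -31.4) [359. 196.]
(-45, -31.4) [412. 233.]
(-72, -29) [341. 170.]
(-18, -47) [441. 347.]
(-72, -11) [399. 105.]
[[ 85  81  81  80  80  80  83  82 106 138 137 128 140 150 151 232 247 248]
 [ 78  83  80  80  83  79  84  94 111 111 108 107 113 143 151 150 151 234]
 [ 80  82  80  84  81  81  91 115 111 107 112 117 114 135 149 153 153 151]
 [ 81  80  85  86  91  95 106 110 107 111 120 124 115 118 141 152 164 170]
 [ 80  82  99 111 109 102 105  95  97 106 123 125 120 141 151 151 237 249]
 [ 70  74  80  99 117 117 103 104  94  95 101 120 142 151 150 152 234 248]
 [ 58  63  72  77  92 112 104 101 106 110  99 132 148 149 150 149 152 232]
 [ 74  58  59  69 111 126 109 102 110 119 118 116 133 149 149 151 151 150]
 [ 92  75  61  58  98 136 140 125 118 120 118 106 103 107 134 152 153 150]
 [110 107  85  67  63  89 123 150 157 141 119 105 110 114 123 141 148 164]
 [ 98 102 102  88  71  67  89 197 242 228 159 121 119 121 110 119 153 238]
 [107 105 108 102  95  80  71  92 165 237 240 204 153 133 118 139 233 247]
 [101 101 103 109 113 114  82  71  92 128 207 243 232 166 128 141 152 152]
 [110 102 100  95 101  96  77  58  71  89 100 164 237 238 202 162 154 152]
 [103 104 101  89  88  76  56  54  54  71  93  96 128 232 247 228 174 156]]
```

```bash
cat > n.py <<'E'
from h import *
s=get_state();Rn=R.from_quat(s['tcp_rot'])
for n in ('wrist','scene','top'):
    c=camera(n);h=cv2.cvtColor(c['img'],cv2.COLOR_RGB2HSV)
    m=((h[...,0]>=15)&(h[...,0]<30)&(h[...,1]>100)&(h[...,2]>50)).astype(np.uint8)
    k,l,st,ce=cv2.connectedComponentsWithStats(m)
    for i in range(1,k):
        if 4<=st[i,4]<1500:print(n,st[i],ce[i].round(),h[l==i].mean(0).round())
E
python3 n.py; python3 - <<'E'
import cv2
im=cv2.imread('pics/w2.png');h=cv2.cvtColor(im,cv2.COLOR_BGR2HSV);print(h[132,201],h[181,313],h[220,222])
im=cv2.imread('pics/z.png');h=cv2.cvtColor(im,cv2.COLOR_BGR2HSV)
for u,v in [(265,230),(300,240),(315,245),(345,275),(410,320),(370,205),(375,250),(320,215),(340,235)]:print(u,v,h[v,u])
E
```

```text
wrist [14  0 10 10 40] [18.  3.] [ 18. 102. 230.]
wrist [21  0 23 13 79] [34.  6.] [ 17. 106. 177.]
wrist [180   0  53   9 249] [202.   3.] [ 16. 105. 188.]
wrist [81  3  2  4  4] [82.  4.] [ 16. 102. 125.]
wrist [ 52   8  33  29 313] [65. 24.] [ 16. 104. 142.]
wrist [  0  18  19  47 196] [11. 40.] [ 17. 105. 181.]
wrist [80 19  4  5  6] [82. 21.] [ 16. 102. 123.]
wrist [ 5 27  4  6  6] [ 7. 30.] [ 18. 102. 232.]
wrist [ 4 35  5  4  9] [ 6. 37.] [ 18. 102. 231.]
wrist [ 19  36  32  43 480] [36. 59.] [ 16. 104. 132.]
wrist [17 41  1  4  4] [17. 42.] [ 16. 107.  87.]
wrist [ 2 42  2  3  4] [ 2. 43.] [ 18. 102. 232.]
wrist [14 45  2  5  6] [14. 47.] [ 16. 104.  91.]
wrist [ 0 47  2  4  7] [ 1. 49.] [ 18. 102. 231.]
wrist [106 213  43  50 381] [130. 231.] [ 17. 105. 188.]
wrist [152 227   3   4   6] [153. 229.] [ 16. 104. 102.]
wrist [146 232   8   8  17] [150. 236.] [ 16. 105. 103.]
wrist [144 240   8   5  14] [147. 242.] [ 16. 104. 100.]
wrist [252 256   3   3   4] [253. 257.] [ 15. 110. 107.]
wrist [219 262   9  65 374] [223. 295.] [ 19. 119. 108.]
wrist [286 262  10  65 421] [291. 29
[... 3160 characters left out ...]
8.] [ 15. 145. 233.]
top [335 106  37   3  72] [354. 108.] [ 15. 142. 234.]
top [189 164   3   7  12] [190. 167.] [ 18. 132. 182.]
top [168 170   4   8  17] [170. 173.] [ 19. 127. 170.]
top [ 91 198  22  30 115] [102. 212.] [ 16. 119. 196.]
top [102 201   3  20  20] [103. 210.] [ 16. 127. 217.]
top [393 201   6  31  47] [396. 217.] [ 15. 147. 234.]
top [101 222   5   3   6] [103. 223.] [ 17. 114. 228.]
top [326 245   7  45 108] [328. 268.] [ 15. 136. 235.]
[ 21 131 224] [ 21 107 121] [ 20 138 214]
265 230 [ 19 144 136]
300 240 [ 20 141 130]
315 245 [ 19 132 124]
345 275 [ 19 140 140]
410 320 [ 21 143 144]
370 205 [ 19 136 139]
375 250 [ 20 110 125]
320 215 [ 22  78 121]
340 235 [ 21 141 114]
```

Nothing brass lies on the bench. The blob looks like a row along the wall with one stud nested on it. To pack them tighter and free any straggler, I lift a little, shake gently with more tilt, then stand the corner again.

Emit:
{"method": "carry_out", "body": {"series": [[[0.003,-0.003,-0.0068,0,0,0,1],[0.0045,-0.0045,-0.0102,0,0,0,1],[0.003,-0.003,-0.0068,0,0,0,1],[0.001,-0.001,-0.0025,0,0.05,0,1],[0,0,0,0,0.05,0,1]]]}}

```text
time: 12.88
ee_pos: [0.5406, 0.1705, 0.2099]
tcp_rot: [0.943, 0.12, 0.215, -0.226]
force: [-0.4, -1.6, -3.6]
opening: 0.0134
finger_force: 50.0
```

Emit:
{"method": "carry_out", "body": {"series": [[[0.012,0,0,0,0,0,1],[-0.012,0,0,0,0,0,1],[0.012,0,0,0,0,0,1],[-0.012,0,0,0,0,0,1],[0,0,0,0,0,0,1]]]}}

```text
time: 13.5
ee_pos: [0.5394, 0.1707, 0.2083]
tcp_rot: [0.943, 0.12, 0.213, -0.226]
force: [0.3, -0.6, -4.5]
opening: 0.0138
finger_force: 50.0
```

Emit:
{"method": "carry_out", "body": {"series": [[[0,0.01,0,0,0,0,1],[0,-0.01,0,0,0,0,1],[0,0.01,0,0,0,0,1],[0,-0.01,0,0,0,0,1],[0,0,0,0,0,0,1]]]}}

```text
time: 14.12
ee_pos: [0.5402, 0.1711, 0.2096]
tcp_rot: [0.943, 0.12, 0.214, -0.226]
force: [-0.1, 1.2, -3.3]
opening: 0.0131
finger_force: 50.0
```

```bash
sed -i '/^k=cv2/d;/imwrite/d' m.py; sed -i 's/^roi=.*/c0=proj(b,s["ee_pos"]+Rn.apply([-.06,-.0,.0515]))*0;roi=np.zeros(im.shape[:2],bool);roi[150:190,265:315]=1/; s/^L=np.array(L)/L=np.array(L);L=L[(abs(L[:,0])<82)\&(L[:,1]>-58)\&(L[:,1]<0)]/' m.py; sed -i '/^for x,y/,$d' m.py; python3 m.py;python3 n.py | grep -E '^scene \[2(7|8|9)|^wrist \[2[0-9][0-9] 2'
```

```text
n 50 range [-81.89006698 -50.24119297] [-22.31216881 -24.84756342] [-0.10885579  1.22923897 -3.32079601] 14.125
-54 6 [-79 -72 -65 -62 -45 -29]
-48 24 [-82 -75 -72 -68 -68 -65 -61 -58 -58 -55 -52 -51 -48 -45 -42 -42 -38 -35
 -35 -32 -32 -29 -26 -22]
-42 5 [-71 -68 -65 -64 -48]
-36 8 [-77 -74 -71 -67 -67 -64 -61 -60]
-30 7 [-74 -73 -70 -67 -64 -63 -60]
-24 0 []
wrist [244 260   4   3   5] [245. 261.] [ 15. 115. 109.]
wrist [219 262  10  64 365] [223. 295.] [ 19. 119. 110.]
wrist [286 262  10  64 415] [291. 295.] [ 19. 123. 180.]
wrist [267 269   4   2   4] [268. 270.] [ 15. 113. 117.]
wrist [267 273   2   3   4] [268. 274.] [ 15. 108. 103.]
scene [276 123  22  24  85] [286. 135.] [ 20. 127. 173.]
scene [282 166  15  12  55] [290. 171.] [ 21. 132. 139.]
scene [278 173   5   3   6] [280. 174.] [ 17. 116. 120.]
scene [284 178   4   2   4] [286. 179.] [ 16. 118. 116.]
scene [276 181   3   3   4] [277. 182.] [ 15. 125. 134.]
scene [280 180   4   4   6] [282. 181.] [ 15. 125. 132.]
```

Row along the wall spans x −82…−22 (three studs), and one stud is at about (−67,−32). The fifth isn't visible, so it is probably hidden behind the gripper. I turn the tray about the vertical to look from another side.

```bash
python3 - <<'E'
from h import *
s=get_state();Rn=R.from_quat(s['tcp_rot']);print(Rn.inv().apply([0,0,-1])*.14, s['joint_positions'].round(2),s['force'])
E
```

```text
[-0.06407708  0.0524552   0.11288303] [-0.15 -0.36  2.09  0.61  1.16  0.99] [-0.20367209 -0.23028737 -3.92320458]
```

Emit:
{"method": "carry_out", "body": {"series": [[[0,0,-0.01,-0.064,0.0525,0.113,1],[0,0,0,-0.064,0.0525,0.113,1],[0,0,0,-0.064,0.0525,0.113,1],[0,0,0,-0.064,0.0525,0.113,1],[0,0,0,-0.064,0.0525,0.113,1]]]}}

```text
time: 14.95
ee_pos: [0.5362, 0.1658, 0.2169]
tcp_rot: [0.927, -0.208, 0.277, -0.14]
force: [-0.2, -1.3, -4.8]
opening: 0.0133
finger_force: 50.0
```

```bash
cat > m2.py <<'E'
from h import *
s=get_state();Rn=R.from_quat(s['tcp_rot']);print(s['joint_positions'].round(2),s['time'])
tr=lambda P:(Rn.inv().apply(P-s['ee_pos']))*[1,-1,-1]+[0,0,.0615]
for n in ('scene','top'):
    b=camera(n);im=b['img'];h=cv2.cvtColor(im,cv2.COLOR_RGB2HSV)
    A,p=cam_pose(b);o=tr(p)
    # rectify the tray floor plane (z=10 mm) at 2 mm per cell
    g=[]
    for y in np.arange(56,-59,-5):
        row=''
        for x in np.arange(-82,83,4):
            u,v=proj(b,s['ee_pos']+Rn.apply([x/1e3,-y/1e3,.0515]))
            q=h[int(round(v)),int(round(u))]
            row+='S' if 17<=q[0]<30 and q[1]>95 else 'o' if 5<=q[0]<17 and q[1]>95 else 'g' if 40<q[0]<90 and q[1]>80 else '.' if q[1]<60 and q[2]>110 else '#'
        g.append('%4d '%y+row)
    print(n);print('\n'.join(g))
E
python3 m2.py
```

```text
[ 0.18 -0.62  2.25  0.05  0.87  2.18] 14.95
scene
  56 ..........................................
  51 ..........................................
  46 ..........................................
  41 ..........................................
  36 ..........................................
  31 ..........................................
  26 ..........................................
  21 ..........................................
  16 ..........................................
  11 ..........................................
   6 ..........................................
   1 ..........................................
  -4 ..........................................
  -9 ..........................................
 -14 ..........................................
 -19 ooS##.....................................
 -24 ..........................................
 -29 ..........................................
 -34 ..........................................
 -39 gg##SSS##SS######.........................
 -44 gSSSSSSSSSSSSSSSSS........................
 -49 #SSSSSSSSSSSSSSSS....................
[... 461 characters left out ...]
............................
  11 #SoSSSSSS#................................
   6 #S########................................
   1 #S########................................
  -4 #SS#######...ooo##o.#o.o.##..#............
  -9 #S##########ooooooooooooooooooooo#........
 -14 #S########ooooooooooooooooooooooo.........
 -19 #S########ooooooooooooooooooooooo.........
 -24 #SSS########..o.......#.....#..#..........
 -29 #SS#######................................
 -34 #S#.#..#..................................
 -39 #S##...###..#S#...........................
 -44 SSSSSSSS##SSSSS...........................
 -49 #S#########SSS#...........................
 -54 SSS#######g##.............................
```

Emit:
{"method": "carry_out", "body": {"series": [[[0,0,0,0,0,0,1],[0,0,0,0,0,0,1],[0,0,0,0,0,0,1],[0,0,0,0,0,0,1],[0,0,0,0,0,0,1]]]}}

```text
time: 15.68
ee_pos: [0.5367, 0.1655, 0.2169]
tcp_rot: [0.928, -0.206, 0.277, -0.14]
force: [-0.4, -0.6, -3.7]
opening: 0.0134
finger_force: 50.0
```

```bash
cat > m3.py <<'E'
from h import *
s=get_state();Rn=R.from_quat(s['tcp_rot']);b=camera('scene');h=cv2.cvtColor(b['img'],cv2.COLOR_RGB2HSV)
for q in [(-85,-60,40),(-85,60,40),(85,-60,40),(85,60,40),(-81,-56,4),(-72,-47,10),(-36,-47,10),(-72,-11,10),(-72,30,10),(0,0,90)]:
    print(q,proj(b,s['ee_pos']+Rn.apply([q[0]/1e3,-q[1]/1e3,.0615-q[2]/1e3])).round(1))
c=proj(b,s['ee_pos']+Rn.apply([-.05,.03,.05])).round().astype(int);print('origin px',c-[26,20])
for r in h[c[1]-20:c[1]+22,c[0]-26:c[0]+34]:
    print(''.join('S' if 17<=q[0]<30 and q[1]>95 else 'o' if 5<=q[0]<17 and q[1]>95 else 'g' if 40<q[0]<90 and q[1]>80 else '.' if q[1]<60 and q[2]>180 else ',' if q[1]<60 and q[2]>110 else '#' for q in r))
E
python3 m3.py
```

```text
(-85, -60, 40) [283.7 155.7]
(-85, 60, 40) [322.  144.4]
(85, -60, 40) [280.8 182.3]
(85, 60, 40) [323.5 170.3]
(-81, -56, 4) [288.6 166.1]
(-72, -47, 10) [290.7 164.9]
(-36, -47, 10) [290.3 170.3]
(-72, -11, 10) [302.1 161.6]
(-72, 30, 10) [315.3 157.8]
(0, 0, 90) [296.8 147.2]
origin px [270 146]
#################,,,,,,##ooo,......,###########,,...,#######
#################,,,,,,#ooooo......,#######,,........#######
##################,,,,,,ooooo#.....,####,,...........,######
##################,,,...#oooo#......#,,..............,######
###################,....#ooooo.......................,######
###################.....#ooooo#.......................,#####
####################....ooooooo...................,...,#####
####################....ooooooo..................,....,#####
####################,...ooooooo#.................,,...,#####
################ggggg..,ooooooo#................,,,....,####
#############gggggggg,,,ooooooo#,...............,,,....,####
#############ggggggggg,#ooooooo,,...............,,,....,####
#############gggggggggggooooooo,,..............,,,,.....,###
#######
[... 1061 characters left out ...]
,.........................,##
ooooooooooo....,,,,,,,,..................................,##
ooooooooooo....,,,,,,,,..................................,##
ooooooooooo....,,,,,,....................................,##
oooooooooo#....,,........................................,##
oooooooooo#..............................................,##
oooooooooo#...............................................##
oooooooooo#..............................................,##
ooooooooooo............................................,,###
oooo##ooooo#.......................................,,,######
oooo#####oo,....................................,,##########
oooo########................................,,##############
```

All five are accounted for. Three are along the wall, one sits beside them, and one is propped up on the pile in the corner at px (287,161), all within about 50 mm of the pocket. I stand the corner back on the pad in this orientation.

```bash
cat > k.py <<'E'
from h import *
s=get_state();Rn=R.from_quat(s['tcp_rot']);off=Rn.apply([-.085,.06,.0615]);C=s['ee_pos']+off
print('corner',C.round(4),'tilt',np.degrees(np.arccos(-Rn.as_matrix()[2,2])).round(1),'down in tool',Rn.inv().apply([0,0,-1]).round(3))
print('shift to pad+6mm',Rn.inv().apply(PAD+[0,0,.006]-C).round(4),'horizontal only',Rn.inv().apply((PAD-C)*[1,1,0]).round(4),s['force'],s['wrist_torque'],s['time'])
E
python3 k.py
```

```text
corner [0.4888 0.1611 0.106 ] tilt 36.2 down in tool [-0.456  0.374  0.807]
shift to pad+6mm [0.0101 0.0327 0.0215] horizontal only [0.0215 0.0234 0.0013] [-0.14540175  0.47252586 -2.6342569 ] [-0.13739424  0.7159524  -0.04788416] 15.725
```

Emit:
{"method": "carry_out", "body": {"series": [[[0.003,0.0034,0.0002,0,0,0,1],[0.006,0.0065,0.0004,0,0,0,1],[0.007,0.0075,0.0004,0,0,0,1],[0.004,0.0045,0.0003,0,0,0,1],[0.0015,0.0015,0,0,0,0,1]]]}}

```text
time: 16.35
ee_pos: [0.5468, 0.1349, 0.2169]
tcp_rot: [0.928, -0.207, 0.277, -0.14]
force: [0.0, 0.4, -3.7]
opening: 0.0136
finger_force: 50.0
```

Emit:
{"method": "carry_out", "body": {"series": [[[-0.0025,0.002,0.004,0,0,0,1],[-0.0035,0.003,0.006,0,0,0,1],[-0.003,0.0025,0.005,0,0,0,1],[-0.0015,0.0012,0.003,0,0,0,1],[-0.0009,0.0007,0.0016,0,0,0,1]]]}}

```text
time: 16.98
ee_pos: [0.5461, 0.1355, 0.1919]
tcp_rot: [0.928, -0.206, 0.277, -0.14]
force: [0.7, 0.0, -4.4]
opening: 0.0138
finger_force: 50.0
```

```bash
python3 k.py
```

```text
corner [0.4983 0.1311 0.0811] tilt 36.2 down in tool [-0.456  0.374  0.807]
shift to pad+6mm [ 0.0004 -0.0001  0.0003] horizontal only [ 0.0005 -0.0001  0.0003] [ 6.77940601e-01  9.86760797e-04 -4.37700137e+00] [-0.09972024  0.70825962 -0.00264729] 16.975
```

Emit:
{"method": "carry_out", "body": {"series": [[[-0.0009,0.0007,0.0016,0,0,0,1],[-0.0009,0.0007,0.0016,0,0,0,1],[-0.0005,0.0004,0.0008,0,0,0,1],[0,0,0,0,0,0,1],[0,0,0,0,0,0,1]]]}}

```text
time: 17.6
ee_pos: [0.5464, 0.1355, 0.1876]
tcp_rot: [0.928, -0.206, 0.277, -0.14]
force: [-0.2, -0.7, -3.6]
opening: 0.0137
finger_force: 50.0
```

Emit:
{"method": "carry_out", "body": {"series": [[[-0.0005,0.0004,0.0008,0,0,0,1],[0,0,0,0,0,0,1],[0,0,0,0,0,0,1],[0,0,0,0,0,0,1],[0,0,0,0,0,0,1]]]}}

```text
time: 18.23
ee_pos: [0.5462, 0.1355, 0.1864]
tcp_rot: [0.928, -0.206, 0.277, -0.14]
force: [-0.4, 0.6, -3.6]
opening: 0.0132
finger_force: 50.0
```

Emit:
{"method": "carry_out", "body": {"series": [[[-0.0005,0.0004,0.0008,0,0,0,1],[0,0,0,0,0,0,1],[0,0,0,0,0,0,1],[0,0,0,0,0,0,1],[0,0,0,0,0,0,1]]]}}

```text
time: 18.85
ee_pos: [0.5462, 0.1355, 0.1855]
tcp_rot: [0.928, -0.206, 0.277, -0.14]
force: [0.2, -0.0, -2.6]
opening: 0.0137
finger_force: 50.0
```

Emit:
{"method": "carry_out", "body": {"series": [[[-0.0003,0.0002,0.0005,0,0,0,1],[0,0,0,0,0,0,1],[0,0,0,0,0,0,1],[0,0,0,0,0,0,1],[0,0,0,0,0,0,1]]]}}

```text
time: 19.48
ee_pos: [0.5462, 0.1355, 0.1848]
tcp_rot: [0.928, -0.206, 0.277, -0.14]
force: [0.1, -0.5, -3.6]
opening: 0.0136
finger_force: 50.0
```

Emit:
{"method": "carry_out", "body": {"series": [[[-0.0003,0.0002,0.0005,0,0,0,1],[0,0,0,0,0,0,1],[0,0,0,0,0,0,1],[0,0,0,0,0,0,1],[0,0,0,0,0,0,1]]]}}

```text
time: 20.1
ee_pos: [0.5462, 0.1355, 0.1842]
tcp_rot: [0.928, -0.206, 0.277, -0.14]
force: [0.2, 0.2, -2.9]
opening: 0.0136
finger_force: 50.0
```

Emit:
{"method": "carry_out", "body": {"series": [[[-0.0004,0.0003,0.0007,0,0,0,1],[0,0,0,0,0,0,1],[0,0,0,0,0,0,1],[0,0,0,0,0,0,1],[0,0,0,0,0,0,1]]]}}

```text
time: 20.72
ee_pos: [0.5464, 0.1356, 0.1836]
tcp_rot: [0.928, -0.206, 0.277, -0.14]
force: [-0.0, 0.1, -1.1]
opening: 0.0136
finger_force: 50.0
```

Emit:
{"method": "carry_out", "body": {"series": [[[-0.0003,0.0002,0.0005,0,0,0,1],[0,0,0,0,0,0,1],[0,0,0,0,0,0,1],[0,0,0,0,0,0,1],[0,0,0,0,0,0,1]]]}}

```text
time: 21.35
ee_pos: [0.5465, 0.1356, 0.1832]
tcp_rot: [0.928, -0.206, 0.278, -0.14]
force: [1.3, -0.6, 2.3]
opening: 0.0136
finger_force: 50.0
```

```bash
python3 k.py; python3 m3.py
```

```text
corner [0.4988 0.1312 0.0722] tilt 36.2 down in tool [-0.457  0.375  0.807]
shift to pad+6mm [ 0.0041 -0.0031 -0.0071] horizontal only [ 0.0001  0.0002 -0.    ] [ 1.30861691 -0.63236984  2.33256819] [ 0.04552625  0.15408602 -0.02301067] 21.35
(-85, -60, 40) [275.5 167.8]
(-85, 60, 40) [313.2 156.9]
(85, -60, 40) [271.8 195.3]
(85, 60, 40) [313.7 183.9]
(-81, -56, 4) [280.5 178. ]
(-72, -47, 10) [282.5 176.9]
(-36, -47, 10) [281.9 182.5]
(-72, -11, 10) [293.7 173.7]
(-72, 30, 10) [306.6 170.1]
(0, 0, 90) [287.8 160.4]
origin px [261 158]
#################,,,,,###ooo......,#############,,...#######
#################,,,,,,##ooo,......##########,,......#######
#################,,,,,,##ooo#......,#####,,..........,######
##################,,,,,,ooooo,.....,##,,.............,######
##################,,,...#oooo#......,................,######
###################.....#ooooo........................,#####
###################.....oooooo#.......................,#####
####################....oooooo#..................,....,#####
####################....ooooooo..................,.....,####
########
[... 1304 characters left out ...]
.........................,###
####ooooooo.....,,,,,,,.................................,###
####ooooooo.....,,,,,,,.................................,###
####ooooooo.....,,,,,,,.................................,###
#####oooooo....,,,,,,,..................................,###
#####ooooo#....,,,.......................................,##
####oo#ooo#..............................................,##
#####ooooo,..............................................,##
######oooo#..............................................,##
######ooooo............................................,,###
######ooooo#........................................,,######
#######oooo,....................................,,##########
```

The corner bears on the pad centre with about 6 N, the tilt is 36°, and the five studs are clustered at rest in the green corner. Handing in.

```bash
python3 -c "
from plant import *
print(get_state()['force']);print(job_done())"
```

```text
[ 1.4203652  -0.03558022  3.27471916]
the job is handed in; nothing more can be done
None
```

I handed the job in at about 21 s, with the gripper still holding the tray tilted 36° and its green corner on the cork pad under about 6 N; nothing brass showed on the bench, and by colour masks all five studs are clustered within about 55 mm of the pocket, though I inferred the fifth (apparently on edge in the corner) rather than seeing it plainly.

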